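# Sift the small nuts out of the pipe nuts

## Robot

A 6-joint arm with a two-finger parallel gripper is mounted at the origin on the work surface. World frame = base frame: x ahead of the robot, y to its left, z up, the work surface at z = 0. Lengths are in m, angles in rad, forces in N, time in s.
With the tool pointing down it reaches from about 0.325 to 0.85 m from the base axis. Payload 4.4 kg.
Tool frame: the origin (TCP) lies midway between the tips of the shut fingers; the grasp point (between the pads) lies env.pinch_z behind it (env.pinch_z is the distance from the TCP to the grasp point, in m); z points along the fingers, y is the line along which they close (so a half turn about z gives the same grasp; the last joint's range is limited). The gripper opens to 94 mm and grips with 3 to 60 N. Pads are 16 mm wide; open, the fingers measure 119 mm over their backs; the gripper's body (75 mm by 177 mm) begins 78 mm behind the grasp point.
Start: joints at [1.153, 0.207, 1.542, -0, 1.393, -0.15], TCP at [0.152, 0.555, 0.205] pointing down, gripper open.
Joint ranges: [-2.73, 2.73], [-0.86, 2.22], [0.23, 2.46], [-1.11, 4.25], [0.08, 2.63], [-2.82, 2.82]. Speed limits (rad/s): [2.79, 2.79, 3.14, 3.14, 3.14, 3.14].

## Interface

Orientations are given as a rotation vector (axis times angle).
In Python, from workcell import get_state, cams, workorder, env gives the robot as it stands.
- The arm moves only by the tool carry_out, never from a script. Its argument "deltas" is a list of rows, each a list of 7 numbers: the shift along the tool's x, y, z as a fraction of full scale, then the turn, a rotation vector about the tool's x, y, z as a fraction of full scale, then the opening, from 0 (shut) to 1 (fully open). In form: [[dx, dy, dz, rx, ry, rz, hand], ...]. A call has 1 to 20 rows; each row shifts and turns the commanded pose from where the row before left it, along the tool's axes as they then stand; what a row does not reach is not made up. Full scale, the value 1, is 0.06 m for a shift and 90 degrees for a turn. A row lasts 1/8 s, in which the tool goes at most 62.5 mm and 10.7 degrees, less where a joint would pass 70% of its speed; a pose out of reach is approached as far as the arm can. A call with a number of a shift or a turn outside -1 to 1 is refused whole. A call with a gripper value outside its range is refused whole. The fingers move at their own pace and stop on an object; "grip_force" is the grip in N (left out, the last holds). Time passes only in rows, so rows that do not move let the fingers close. It gives the time, the measured TCP pose, the force, the opening and the grip force at its end, in the units of the state.
- get_state(): the state, without advancing time (a new reading comes with each control period).
- cams.camera(name): name is "scene" or "top" or "wrist"; returns a dict with "color" (400x640x3 uint8, blue, green, red), "intrinsics" (3x3 intrinsics, pixels), "extrinsics" (4x4, takes a point from world to camera coordinates). Camera axes: x right, y down, z forward; pixel columns grow to the right and rows downward; lengths in m; the calibration is good to about 2 mm. A picture is of the moment at which its call begins. There is no depth.
- workorder.sign_off(): hands the job in; it is judged then, once.
The state is a dict: "time": time; "q": joint angles; "qd": joint speeds; "tau": joint torques, N m; "tool_pos": TCP position; "ee_rot": TCP orientation; "force": force on the tool from outside, world axes, zero at the start; "moment": the same for the moment, N m; "finger_gap": finger opening in m; "finger_force": force on a finger pad.
Only numpy, scipy, OpenCV 4.12 (cv2) and the standard library are available. Lean on these libraries where they do the work, as an engineer would, in place of code of your own. Each camera call takes 0.05 s, during which the arm holds its last target. There are 200 camera calls.

## Task

Take the sieve by its black bar and, keeping it down on its rails, slide it against the red spring stop first, then the blue, then each once more, pushing each stop in gently by a few millimetres (at least 2, never more than 8). Shake it briskly side to side between the stops until all five small brass nuts have dropped into the box, then lift it out with all three large nuts still in it, set it down flat inside the rim of the green rack and let go. Leave the tee, the clamp and the cap where they are.

Things in the scene. Friction and masses are not known exactly. Their poses are not given: they have to be found in the camera images.
- sieve_grip (a point): Centre of the sieve's black grip bar. The bar runs along the sieve's x axis, 128 mm long, 14 mm wide (y), 18 mm tall, its centre 62 mm above the sieve's underside. Only its two end posts (x = +-60 mm) are near it; nuts below it reach 20 mm above the underside. The sieve balances under the bar and starts on the box's rails, its axes parallel to the box's.
- sieve: Aluminium sieve 132 mm (x) by 150 mm (y), walls 36 mm high, 0.36 to 0.56 kg plus 0.21 kg of nuts; origin at the centre of its underside, axes as for sieve_grip. Its floor has four flat steel ribs along x, 8 mm wide, at y = -45, -15, 15, 45 mm, on which the small nuts lie at rest, with openings 33 x 22 mm between.
- box: Fixed sifting box 150 (x) by 306 mm (y), origin at the centre of its underside. Two rails along y carry the sieve at 50 mm above the origin (grip bar centre at 112 mm); guide walls rise to 75 mm, 4 mm from the sieve on each x side. It slides along y. Open catch space below (floor at 4 mm). A cross bar with a sprung stop, top at 95 mm, is clamped over each end: red at +y, blue at -y.
- red_stop (a joint): How far the red stop's plunger is pushed in, towards the box's +y (m): 0 untouched, 0.013 at most. Its spring pushes back with 4 N at first touch and 2 N more per mm (8 N at 2 mm, 20 N at 8 mm). With the sieve in the middle of the box the plunger's face is 15 to 35 mm from the sieve's end, not known closer: find it by feel.
- blue_stop (a joint): The same for the blue stop, pushed in towards the box's -y; its own distance, also 15 to 35 mm.
- rack: Fixed green parking rack, 160 mm (x) by 178 mm (y), origin at the centre of its underside. Its flat bed is 12 mm above the origin inside a rim 14 mm higher, with 6 mm of play all round the sieve set parallel to it; the grip bar's centre is then 74 mm above the rack's origin.
- small1_mid (a point): Small brass hexagon nut, 16 mm across, 7 mm thick, 12 g, its centre. It starts lying flat and loose on a rib of the sieve and is slippery (friction about 0.2): a brisk shake, about 2 to 4 m/s2, makes it slide off the rib and drop through; slow sliding carries it along.
- small2_mid (a point): Small brass hexagon nut, 16 mm across, 7 mm thick, 12 g, its centre. It starts lying flat and loose on a rib of the sieve and is slippery (friction about 0.2): a brisk shake, about 2 to 4 m/s2, makes it slide off the rib and drop through; slow sliding carries it along.
- small3_mid (a point): Small brass hexagon nut, 16 mm across, 7 mm thick, 12 g, its centre. It starts lying flat and loose on a rib of the sieve and is slippery (friction about 0.2): a brisk shake, about 2 to 4 m/s2, makes it slide off the rib and drop through; slow sliding carries it along.
- small4_mid (a point): Small brass hexagon nut, 16 mm across, 7 mm thick, 12 g, its centre. It starts lying flat and loose on a rib of the sieve and is slippery (friction about 0.2): a brisk shake, about 2 to 4 m/s2, makes it slide off the rib and drop through; slow sliding carries it along.
- small5_mid (a point): Small brass hexagon nut, 16 mm across, 7 mm thick, 12 g, its centre. It starts lying flat and loose on a rib of the sieve and is slippery (friction about 0.2): a brisk shake, about 2 to 4 m/s2, makes it slide off the rib and drop through; slow sliding carries it along.
- large1_mid (a point): Large grey pipe nut, 38 mm across, 16 mm thick, 50 g, its centre. It is too large for the sieve's openings.
- large2_mid (a point): Large grey pipe nut, 38 mm across, 16 mm thick, 50 g, its centre. It is too large for the sieve's openings.
- large3_mid (a point): Large grey pipe nut, 38 mm across, 16 mm thick, 50 g, its centre. It is too large for the sieve's openings.
- tee_mid (a point): Bystander: centre of a loose grey plastic pipe tee, about 110 mm long and 58 mm tall, lying on the bench.
- clamp_mid (a point): Bystander: centre of a loose steel pipe clamp ring, 80 mm across, 20 mm tall, lying on the bench.
- cap_mid (a point): Bystander: centre of a loose black pipe cap, 50 mm across, 35 mm tall, standing on the bench.

How it is judged:
On the way, in this order (a step that is already met when the one before it is completed fails the run):
1. knock 1 on the red stop: its plunger pushed in more than 2 mm with the sieve down on its rails (value of joint red_stop above 0.002 m and z of sieve_grip in the frame of box between 0.105 and 0.117 m), for 0.05 s.
2. knock 1 on the blue stop: its plunger pushed in more than 2 mm with the sieve down on its rails (value of joint blue_stop above 0.002 m and z of sieve_grip in the frame of box between 0.105 and 0.117 m), for 0.05 s.
3. knock 2 on the red stop: its plunger pushed in more than 2 mm with the sieve down on its rails (all of step 1), for 0.05 s.
4. knock 2 on the blue stop: its plunger pushed in more than 2 mm with the sieve down on its rails (all of step 2), for 0.05 s.
5. the sieve is lifted clear of the box with every small nut down in the box and every large nut in the sieve (z of sieve_grip in the frame of box above 0.14 m and x of small1_mid in the frame of box between -0.06 and 0.06 m and y of small1_mid in the frame of box between -0.15 and 0.15 m and z of each of small1_mid, small2_mid, small3_mid, small4_mid, small5_mid in the frame of box below 0.042 m and x of small2_mid in the frame of box between -0.06 and 0.06 m and y of small2_mid in the frame of box between -0.15 and 0.15 m and x of small3_mid in the frame of box between -0.06 and 0.06 m and y of small3_mid in the frame of box between -0.15 and 0.15 m and x of small4_mid in the frame of box between -0.06 and 0.06 m and y of small4_mid in the frame of box between -0.15 and 0.15 m and x of small5_mid in the frame of box between -0.06 and 0.06 m and y of small5_mid in the frame of box between -0.15 and 0.15 m and x of large1_mid in the frame of sieve_grip between -0.056 and 0.056 m and y of large1_mid in the frame of sieve_grip between -0.074 and 0.074 m and z of large1_mid in the frame of sieve_grip between -0.062 and -0.02 m and x of large2_mid in the frame of sieve_grip between -0.056 and 0.056 m and y of large2_mid in the frame of sieve_grip between -0.074 and 0.074 m and z of large2_mid in the frame of sieve_grip between -0.062 and -0.02 m and x of large3_mid in the frame of sieve_grip between -0.056 and 0.056 m and y of large3_mid in the frame of sieve_grip between -0.074 and 0.074 m and z of large3_mid in the frame of sieve_grip between -0.062 and -0.02 m), for 0.1 s.
At the end, for the whole second after the job is handed in: All five small nuts lie in the sifting box below the rails; all three large nuts are in the sieve; the sieve rests flat on the bed of the green rack inside its rim (within 12 mm of the centre, underside within 4 mm of the bed, tilt under 0.05 rad), at rest and released (x of small1_mid in the frame of box between -0.06 and 0.06 m and y of small1_mid in the frame of box between -0.15 and 0.15 m and z of each of small1_mid, small2_mid, small3_mid, small4_mid, small5_mid in the frame of box below 0.042 m and x of small2_mid in the frame of box between -0.06 and 0.06 m and y of small2_mid in the frame of box between -0.15 and 0.15 m and x of small3_mid in the frame of box between -0.06 and 0.06 m and y of small3_mid in the frame of box between -0.15 and 0.15 m and x of small4_mid in the frame of box between -0.06 and 0.06 m and y of small4_mid in the frame of box between -0.15 and 0.15 m and x of small5_mid in the frame of box between -0.06 and 0.06 m and y of small5_mid in the frame of box between -0.15 and 0.15 m and x of large1_mid in the frame of sieve_grip between -0.056 and 0.056 m and y of large1_mid in the frame of sieve_grip between -0.074 and 0.074 m and z of large1_mid in the frame of sieve_grip between -0.062 and -0.02 m and x of large2_mid in the frame of sieve_grip between -0.056 and 0.056 m and y of large2_mid in the frame of sieve_grip between -0.074 and 0.074 m and z of large2_mid in the frame of sieve_grip between -0.062 and -0.02 m and x of large3_mid in the frame of sieve_grip between -0.056 and 0.056 m and y of large3_mid in the frame of sieve_grip between -0.074 and 0.074 m and z of large3_mid in the frame of sieve_grip between -0.062 and -0.02 m and x of sieve_grip in the frame of rack between -0.012 and 0.012 m and y of sieve_grip in the frame of rack between -0.012 and 0.012 m and z of sieve_grip in the frame of rack between 0.07 and 0.078 m and angle between sieve_grip's own z axis and vertical below 0.05 rad and linear speed of sieve below 0.02 m/s); the robot touches nothing.
It fails at once if the red stop's plunger is pushed in more than 8 mm (20 N) (value of joint red_stop above 0.008 m).
It fails at once if the blue stop's plunger is pushed in more than 8 mm (20 N) (value of joint blue_stop above 0.008 m).
It fails at once if a bystander is moved by more than 25 mm (distance of any of tee_mid, clamp_mid, cap_mid from where it was at the start of the episode above 0.025 m).
It also fails if it takes over 72 s, if anything falls off the work surface, if the arm or the gripper's body presses on something with over 40 N, if the wrist force passes 120 N, or if a joint passes its speed limit or range.

## Working session

There is one attempt and no reset: what is moved stays moved. The work goes in short steps, Python scripts to look and compute and a tool call to move; the robot and the scene stay as the last step left them, time stands still between calls to the robot, and variables do not carry over. Pictures are saved under pics/ and viewed, at most 10 in all, crops included, and the job is handed in when it is done.

Besides the shell and the picture viewer there is one more tool, called after ">>>" as name([rows], argument=value, ...), one row to a line, values as JSON. carry_out: Moves the arm, as the interface text tells. Shift numbers are shares of 0.06 m and turn numbers shares of 90 degrees, none past 1 either way. Its arguments: {"type":"object","properties":{"deltas":{"type":"array","items":{"type":"array","items":{"type":"number"}}},"grip_force":{"type":"number"}},"required":["deltas"]}

```bash
mkdir -p pics; ls
python3 - <<'E'
from workcell import get_state,cams,env
import cv2,numpy as np
s=get_state();print({k:np.round(v,3) for k,v in s.items()},env.pinch_z)
for n in("top","scene"):
    c=cams.camera(n);cv2.imwrite(f"pics/{n}0.png",c["color"]);print(n,c["intrinsics"].tolist(),c["extrinsics"].round(4).tolist())
E
```

```text
pics
{'time': np.float64(0.0), 'q': array([ 1.154,  0.207,  1.543,  0.   ,  1.394, -0.15 ]), 'qd': array([ 0.001, -0.   ,  0.001,  0.001, -0.001,  0.001]), 'tau': array([ 1.0000e-03, -3.7088e+01, -2.8142e+01,  7.0000e-02,  3.6000e-02,
       -0.0000e+00]), 'tool_pos': array([0.151, 0.554, 0.204]), 'ee_rot': array([-4.180e-01, -3.113e+00,  3.000e-03]), 'force': array([ 0.88 ,  0.267, -1.141]), 'moment': array([-0.025, -0.06 ,  0.033]), 'finger_force': np.float64(0.0), 'finger_gap': np.float64(0.094)} 0.0188
top [[513.9604467039652, 0.0, 313.9561787355473], [0.0, 513.9604467039652, 208.55455765317092], [0.0, 0.0, 1.0]] [[-0.0207, -0.9997, -0.0119, 0.0069], [-0.9937, 0.0219, -0.1095, 0.6112], [0.1097, 0.0096, -0.9939, 1.0238], [0.0, 0.0, 0.0, 1.0]]
scene [[446.2136938049838, 0.0, 314.175495137733], [0.0, 446.2136938049838, 202.1698811511507], [0.0, 0.0, 1.0]] [[-0.8104, 0.5858, 0.0084, 0.5159], [0.3152, 0.4481, -0.8365, -0.1181], [-0.4938, -0.6753, -0.5479, 1.2481], [0.0, 0.0, 0.0, 1.0]]
```

View pics/top0.png

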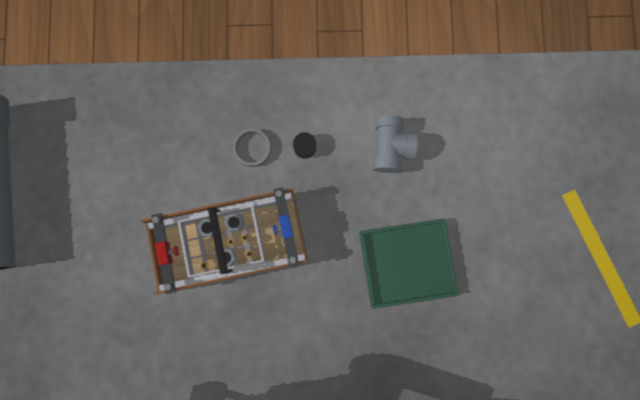

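View pics/scene0.png

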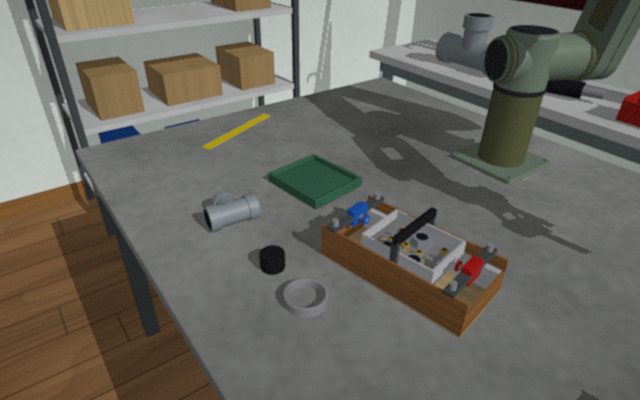

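The top view shows the sieve bar from about (212,210) to (225,270), the box with red at left and blue at right, and the rack at (362–457, 220–307). I'll enlarge the top view next.

Run:
```python
import cv2
i=cv2.imread("pics/top0.png")
cv2.imwrite("pics/c1.png",cv2.resize(i[180:300,140:310],None,fx=4.7,fy=4.7,interpolation=cv2.INTER_CUBIC))
cv2.imwrite("pics/c2.png",cv2.resize(i[210:315,350:470],None,fx=5,fy=5,interpolation=cv2.INTER_CUBIC))
```

```text
(no output)
```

View pics/c1.png

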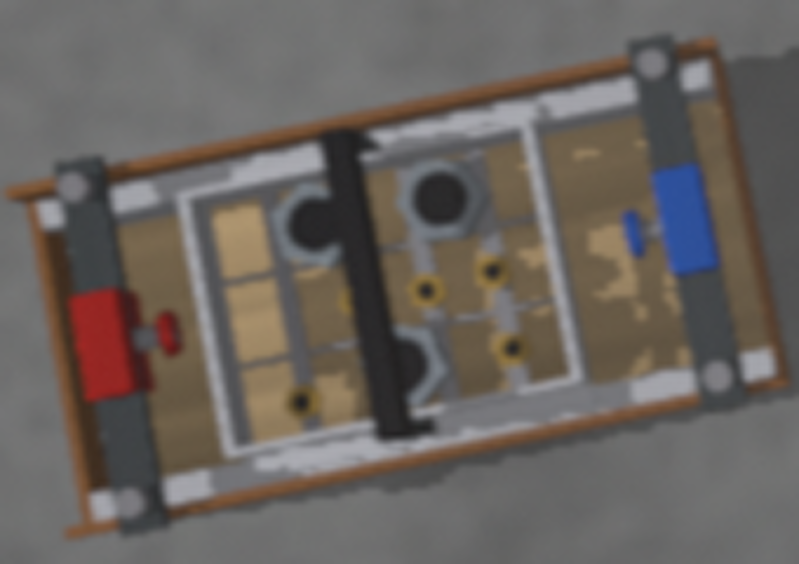

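View pics/c2.png

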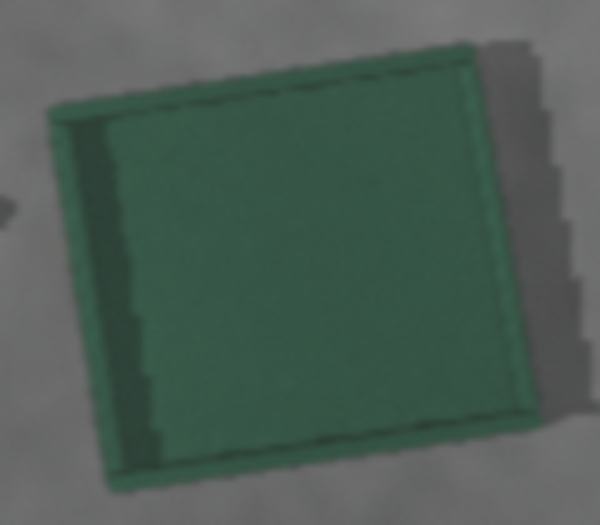

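In the crops, the sieve wall-top corners are at (178,197), (535,122), (580,380) and (228,455). The bar ends are at (342,137) and (392,436). The rack rim corners are at (48,108), (472,45), (540,422) and (108,488).

```bash
cat > h.py <<'E'
import numpy as np
K=np.array([[513.96045,0,313.95618],[0,513.96045,208.55456],[0,0,1]])
E=np.array([[-0.0207,-0.9997,-0.0119,0.0069],[-0.9937,0.0219,-0.1095,0.6112],[0.1097,0.0096,-0.9939,1.0238]])
def ray(p,z,K=K,E=E):
    R,t=E[:3,:3],E[:3,3];o=-R.T@t;d=R.T@np.linalg.inv(K)@[p[0],p[1],1]
    return o+d*(z-o[2])/d[2]
E
python3 - <<'E'
from h import *
def go(name,pts,s,o,z):
    w=np.array([ray(((x+.5)/s-.5+o[0],(y+.5)/s-.5+o[1]),z) for x,y in pts])
    e=np.roll(w,-1,0)-w
    print(name,w.mean(0).round(4),"len",np.linalg.norm(e,axis=1).round(4),"ang",np.degrees(np.arctan2(e[:,1],e[:,0])).round(1))
go("sieve",[(178,197),(535,122),(580,380),(228,455)],4.7,(140,180),.086)
go("bar",[(342,137),(392,436)],4.7,(140,180),.121)
go("box",[(8,190),(718,42),(785,383),(70,535)],4.7,(140,180),.075)
go("rack",[(48,108),(472,45),(540,422),(108,488)],5,(350,210),.026)
from workcell import get_state
from scipy.spatial.transform import Rotation as R
print(R.from_rotvec(get_state()["ee_rot"]).as_matrix().round(3))
E
```

```text
sieve [0.5463 0.1764 0.086 ] len [0.1516 0.1088 0.1478 0.1091] ang [ -79.3 -170.6  100.8   11.4]
bar [0.5455 0.175  0.121 ] len [0.1215 0.1215] ang [-170.5    9.5]
box [0.5474 0.1721 0.075 ] len [0.3054 0.1461 0.3029 0.1469] ang [ -79.4 -169.9  100.8   11. ]
rack [ 0.497  -0.1959  0.026 ] len [0.1768 0.1553 0.1773 0.1559] ang [ -82.8 -172.6   97.4    7.2]
[[-0.965  0.264 -0.001]
 [ 0.264  0.965 -0.002]
 [ 0.    -0.002 -1.   ]]
```

>>> carry_out([
  [0,0,0,0,0,-0.095,0.6],
  [0,0,0,0,0,-0.095,0.6],
  [0,0,0,0,0,-0.095,0.6],
  [-0.445,-0.616,0,0,0,0,0.6],
  [-0.445,-0.616,0,0,0,0,0.6],
  [-0.445,-0.616,0,0,0,0,0.6],
  [-0.445,-0.616,0,0,0,0,0.6],
  [-0.445,-0.616,0,0,0,0,0.6],
  [-0.445,-0.616,0,0,0,0,0.6],
  [-0.445,-0.616,0,0,0,0,0.6],
  [-0.445,-0.616,0,0,0,0,0.6],
  [-0.445,-0.616,0,0,0,0,0.6],
  [-0.445,-0.616,0,0,0,0,0.6],
  [-0.445,-0.616,0,0,0,0,0.6],
  [-0.445,-0.616,0,0,0,0,0.6],
  [0,0,0,0,0,0,0.6],
  [0,0,0,0,0,0,0.6],
])

```text
time: 2.22
tool_pos: [0.5457, 0.1762, 0.2048]
ee_rot: [0.283, -3.127, -0.001]
force: [-1.2, 0.3, 0.1]
finger_gap: 0.0566
finger_force: 0.0
```

```bash
cat >> h.py <<'E'
def st():
    from workcell import get_state
    from scipy.spatial.transform import Rotation as R
    s=get_state();M=R.from_rotvec(s["ee_rot"]).as_matrix()
    b=np.radians(100.4);u=np.array([np.cos(b),np.sin(b),0])
    print("t",round(float(s["time"]),2),"pos",s["tool_pos"].round(4),"yaw_y",np.degrees(np.arctan2(M[1,1],M[0,1])).round(2),"z",M[:,2].round(3),"q6",s["q"][5].round(2),"F",s["force"].round(1),"F_y",(s["force"]@u).round(2),"gap",s["finger_gap"],"ff",s["finger_force"],"yb",((s["tool_pos"]-[.546,.1755,0])@u).round(4))
    return s
E
python3 - <<'E'
from h import *
st()
from workcell import cams
import cv2
c=cams.camera("wrist");cv2.imwrite("pics/w1.png",c["color"]);np.savez("w1.npz",K=c["intrinsics"],E=c["extrinsics"])
E
```

```text
t 2.23 pos [0.5457 0.1762 0.2048] yaw_y 100.34 z [-0.002  0.    -1.   ] q6 -1.59 F [-1.2  0.3  0.1] F_y 0.47 gap 0.056643585208591245 ff 0.0 yb 0.0008
```

View pics/w1.png

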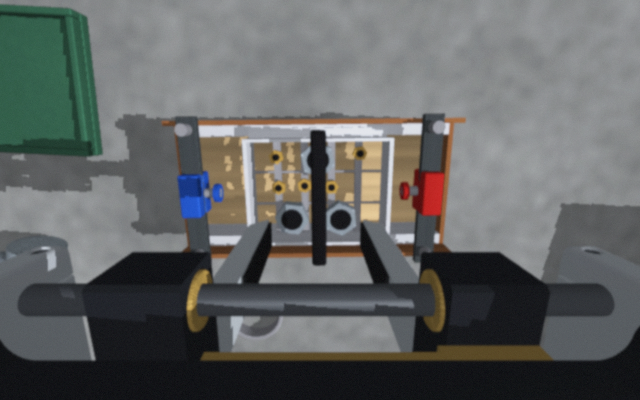

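The wrist view shows the bar from (318,131) to (319,265), parallel to the box. The sieve end walls are at x=245 and x=390, with the blue plunger face at about 223 and the red at about 401.

Run:
```python
from h import *
d=np.load("w1.npz")
f=lambda p,z:ray(p,z,d["K"],d["E"])
a,b=f((318,131),.121),f((319,264),.121);v=b-a
print(a.round(4),b.round(4),((a+b)/2).round(4),np.linalg.norm(v).round(4),np.degrees(np.arctan2(v[1],v[0])))
u=np.array([np.cos(np.radians(100.4)),np.sin(np.radians(100.4)),0])
for n,p,z in[("sB",(245,190),.086),("pB",(223,192),.08),("pR",(401,190),.08),("sR",(390,190),.086)]:print(n,((f(p,z)-[.546,.1755,0])@u).round(4))
a,b=f((165,121),.075),f((465,121),.075);v=b-a;print(np.linalg.norm(v),np.degrees(np.arctan2(v[1],v[0])))
```

```text
[0.4834 0.1665 0.121 ] [0.6059 0.1902 0.121 ] [0.5447 0.1783 0.121 ] 0.1248 10.941116500615978
sB -0.0719
pB -0.0964
pR 0.0897
sR 0.0766
0.30199543152365405 100.3892134871211
```

>>> carry_out([
  [0,0.01,0.4,0,0,0,0.6],
  [0,0.01,0.4,0,0,0,0.6],
  [0,0.01,0.4,0,0,0,0.6],
  [0,0,0.4,0,0,0,0.6],
  [0,0,0.25,0,0,0,0.6],
  [0,0,0,0,0,0,0.6],
  [0,0,0,0,0,0,0],
  [0,0,0,0,0,0,0],
  [0,0,0,0,0,0,0],
  [0,0,0,0,0,0,0],
  [0,0,0,0,0,0,0],
  [0,0,0,0,0,0,0],
], grip_force=50)

```text
time: 3.78
tool_pos: [0.5464, 0.1781, 0.0947]
ee_rot: [-0.284, 3.128, 0.001]
force: [-0.4, 2.2, 1.9]
finger_gap: 0.0136
finger_force: 50.0
```

```bash
python3 -c "
from h import *;st()"
```

```text
t 3.77 pos [0.5464 0.1781 0.0947] yaw_y 100.37 z [ 0.     0.001 -1.   ] q6 -1.59 F [-0.4  2.2  1.9] F_y 2.24 gap 0.0135564856071253 ff 49.988316893577576 yb 0.0025
```

>>> carry_out([
  [0,0.04,0,0,0,0,0],
  [0,0.04,0,0,0,0,0],
  [0,0.04,0,0,0,0,0],
  [0,0.04,0,0,0,0,0],
  [0,0,0,0,0,0,0],
  [0,0,0,0,0,0,0],
])

```text
time: 4.53
tool_pos: [0.5448, 0.1875, 0.0947]
ee_rot: [-0.284, 3.128, 0.001]
force: [-0.5, -1.7, 3.6]
finger_gap: 0.0136
finger_force: 50.0
```

```bash
python3 -c "
from h import *;st()"
```

```text
t 4.53 pos [0.5448 0.1875 0.0947] yaw_y 100.37 z [ 0.001  0.    -1.   ] q6 -1.57 F [-0.5 -1.7  3.6] F_y -1.59 gap 0.013569290746073045 ff 49.990888237953186 yb 0.012
```

>>> carry_out([
  [0,0.025,0,0,0,0,0],
  [0,0.025,0,0,0,0,0],
  [0,0,0,0,0,0,0],
])

```text
time: 4.9
tool_pos: [0.5442, 0.1902, 0.0947]
ee_rot: [-0.284, 3.128, -0.0]
force: [0.1, -2.8, 4.1]
finger_gap: 0.0136
finger_force: 50.0
```

>>> carry_out([
  [0,0.025,0,0,0,0,0],
  [0,0.025,0,0,0,0,0],
  [0,0,0,0,0,0,0],
])

```text
time: 5.28
tool_pos: [0.5438, 0.1926, 0.0947]
ee_rot: [-0.284, 3.128, -0.002]
force: [1.2, -5.4, 5.6]
finger_gap: 0.0139
finger_force: 50.0
```

>>> carry_out([
  [0,0.02,0,0,0,0,0],
  [0,0.02,0,0,0,0,0],
  [0,0,0,0,0,0,0],
])

```text
time: 5.65
tool_pos: [0.5436, 0.1936, 0.0947]
ee_rot: [-0.284, 3.128, -0.006]
force: [0.9, -8.6, 5.8]
finger_gap: 0.0134
finger_force: 50.0
```

>>> carry_out([
  [0,0.03,0,0,0,0,0],
  [0,0.025,0,0,0,0,0],
  [0,0,0,0,0,0,0],
  [0,0,0,0,0,0,0],
])

```text
time: 6.15
tool_pos: [0.5434, 0.1955, 0.0948]
ee_rot: [-0.284, 3.128, -0.009]
force: [1.4, -12.0, 5.5]
finger_gap: 0.0136
finger_force: 50.0
```

```bash
python3 -c "
from h import *;st()"
```

```text
t 6.15 pos [0.5434 0.1955 0.0948] yaw_y 100.37 z [ 0.001 -0.006 -1.   ] q6 -1.55 F [  1.4 -12.    5.5] F_y -12.03 gap 0.013599534525157794 ff 49.987658858299255 yb 0.0202
```

>>> carry_out([
  [0,0.025,0,0,0,0,0],
  [0,0,0,0,0,0,0],
  [0,0,0,0,0,0,0],
])

```text
time: 6.52
tool_pos: [0.5433, 0.1963, 0.0948]
ee_rot: [-0.284, 3.128, -0.011]
force: [1.2, -13.0, 5.0]
finger_gap: 0.0135
finger_force: 50.0
```

```bash
python3 -c "
from h import *;st()
from workcell import cams;import cv2
c=cams.camera('wrist');np.savez('w2.npz',K=c['intrinsics'],E=c['extrinsics'])
cv2.imwrite('pics/w2.png',c['color'])"
```

```text
t 6.53 pos [0.5433 0.1963 0.0948] yaw_y 100.37 z [ 0.002 -0.007 -1.   ] q6 -1.55 F [  1.2 -13.    5. ] F_y -13.05 gap 0.01348957252558582 ff 49.98768389225006 yb 0.021
```

View pics/w2.png

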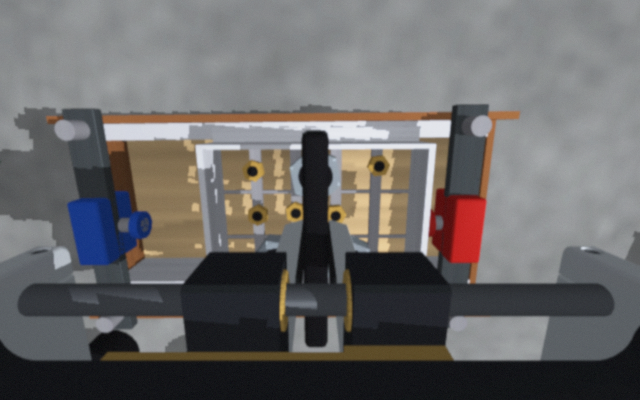

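The red stop is touched, pushed in about 3.5 mm by force. The blue plunger is free at (145,224). I'll go to blue now.

>>> carry_out([
  [0,-0.09,0,0,0,0,0],
  [0,-0.09,0,0,0,0,0],
  [0,-0.09,0,0,0,0,0],
  [0,-0.09,0,0,0,0,0],
  [0,-0.09,0,0,0,0,0],
  [0,-0.09,0,0,0,0,0],
  [0,-0.08,0,0,0,0,0],
  [0,-0.06,0,0,0,0,0],
  [0,0,0,0,0,0,0],
  [0,0,0,0,0,0,0],
])

```text
time: 7.82
tool_pos: [0.5492, 0.1619, 0.0947]
ee_rot: [-0.284, 3.129, 0.005]
force: [-0.5, 1.9, 6.0]
finger_gap: 0.0136
finger_force: 50.0
```

```bash
python3 -c "
from h import *;st()"
```

```text
t 7.83 pos [0.5492 0.1619 0.0947] yaw_y 100.38 z [-0.     0.003 -1.   ] q6 -1.62 F [-0.5  1.9  6. ] F_y 1.97 gap 0.013560298671668053 ff 49.992050528526306 yb -0.0139
```

>>> carry_out([
  [0,-0.05,0,0,0,0,0],
  [0,-0.05,0,0,0,0,0],
  [0,0,0,0,0,0,0],
  [0,0,0,0,0,0,0],
])

```text
time: 8.32
tool_pos: [0.5503, 0.1562, 0.0947]
ee_rot: [-0.284, 3.129, 0.005]
force: [-0.1, 3.2, 5.7]
finger_gap: 0.0137
finger_force: 50.0
```

>>> carry_out([
  [0,-0.025,0,0,0,0,0],
  [0,-0.025,0,0,0,0,0],
  [0,0,0,0,0,0,0],
])

```text
time: 8.7
tool_pos: [0.5508, 0.1535, 0.0947]
ee_rot: [-0.284, 3.129, 0.006]
force: [-0.1, 2.9, 5.5]
finger_gap: 0.0138
finger_force: 50.0
```

>>> carry_out([
  [0,-0.025,0,0,0,0,0],
  [0,-0.025,0,0,0,0,0],
  [0,0,0,0,0,0,0],
])

```text
time: 9.07
tool_pos: [0.5513, 0.1506, 0.0947]
ee_rot: [-0.284, 3.129, 0.006]
force: [-0.5, 3.5, 5.5]
finger_gap: 0.0136
finger_force: 50.0
```

>>> carry_out([
  [0,-0.025,0,0,0,0,0],
  [0,-0.025,0,0,0,0,0],
  [0,0,0,0,0,0,0],
])

```text
time: 9.45
tool_pos: [0.5514, 0.1495, 0.0947]
ee_rot: [0.284, -3.129, -0.011]
force: [-1.6, 9.6, 5.6]
finger_gap: 0.0134
finger_force: 50.0
```

>>> carry_out([
  [0,-0.03,0,0,0,0,0],
  [0,-0.03,0,0,0,0,0],
  [0,0,0,0,0,0,0],
  [0,0,0,0,0,0,0],
])

```text
time: 9.95
tool_pos: [0.5518, 0.1475, 0.0948]
ee_rot: [0.285, -3.128, -0.015]
force: [-2.1, 12.0, 6.2]
finger_gap: 0.0137
finger_force: 50.0
```

```bash
python3 -c "
from h import *;st()"
```

```text
t 9.95 pos [0.5518 0.1475 0.0948] yaw_y 100.39 z [-0.001  0.01  -1.   ] q6 -1.65 F [-2.1 12.   6.2] F_y 12.16 gap 0.013687712732358312 ff 49.98829185962677 yb -0.0286
```

>>> carry_out([
  [0,-0.03,0,0,0,0,0],
  [0,0,0,0,0,0,0],
  [0,0,0,0,0,0,0],
])

```text
time: 10.32
tool_pos: [0.552, 0.1465, 0.0949]
ee_rot: [0.285, -3.128, -0.017]
force: [-2.3, 14.4, 6.9]
finger_gap: 0.0137
finger_force: 50.0
```

```bash
python3 -c "
from h import *;st()"
```

```text
t 10.32 pos [0.552  0.1465 0.0949] yaw_y 100.39 z [-0.001  0.011 -1.   ] q6 -1.66 F [-2.3 14.4  6.9] F_y 14.53 gap 0.01374827465691082 ff 49.98843848705292 yb -0.0296
```

>>> carry_out([
  [0,0.083,0,0,0,0,0],
  [0,0.083,0,0,0,0,0],
  [0,0.083,0,0,0,0,0],
  [0,0.083,0,0,0,0,0],
  [0,0.083,0,0,0,0,0],
  [0,0.083,0,0,0,0,0],
  [0,0.083,0,0,0,0,0],
  [0,0.083,0,0,0,0,0],
  [0,0.083,0,0,0,0,0],
  [0,0.083,0,0,0,0,0],
  [0,0.03,0,0,0,0,0],
  [0,0.03,0,0,0,0,0],
  [0,0.03,0,0,0,0,0],
  [0,0.03,0,0,0,0,0],
  [0,0.03,0,0,0,0,0],
  [0,0,0,0,0,0,0],
  [0,0,0,0,0,0,0],
])

```text
time: 12.45
tool_pos: [0.5434, 0.1949, 0.0947]
ee_rot: [-0.284, 3.128, -0.008]
force: [1.9, -10.1, 5.0]
finger_gap: 0.0134
finger_force: 50.0
```

```bash
python3 -c "
from h import *;st()"
```

```text
t 12.45 pos [0.5434 0.1949 0.0947] yaw_y 100.38 z [ 0.001 -0.005 -1.   ] q6 -1.55 F [  1.9 -10.1   5. ] F_y -10.26 gap 0.013370477226096827 ff 49.98791456222534 yb 0.0195
```

>>> carry_out([
  [0,0.025,0,0,0,0,0],
  [0,0.02,0,0,0,0,0],
  [0,0,0,0,0,0,0],
  [0,0,0,0,0,0,0],
])

```text
time: 12.95
tool_pos: [0.5432, 0.1963, 0.0948]
ee_rot: [-0.284, 3.128, -0.012]
force: [1.4, -12.7, 5.9]
finger_gap: 0.0137
finger_force: 50.0
```

```bash
python3 -c "
from h import *;st()"
```

```text
t 12.95 pos [0.5432 0.1963 0.0948] yaw_y 100.38 z [ 0.002 -0.007 -1.   ] q6 -1.55 F [  1.4 -12.7   5.9] F_y -12.75 gap 0.013692972928657857 ff 49.98784303665161 yb 0.021
```

>>> carry_out([
  [0,-0.083,0,0,0,0,0],
  [0,-0.083,0,0,0,0,0],
  [0,-0.083,0,0,0,0,0],
  [0,-0.083,0,0,0,0,0],
  [0,-0.083,0,0,0,0,0],
  [0,-0.083,0,0,0,0,0],
  [0,-0.083,0,0,0,0,0],
  [0,-0.083,0,0,0,0,0],
  [0,-0.083,0,0,0,0,0],
  [0,-0.083,0,0,0,0,0],
  [0,-0.03,0,0,0,0,0],
  [0,-0.03,0,0,0,0,0],
  [0,-0.03,0,0,0,0,0],
  [0,-0.03,0,0,0,0,0],
  [0,-0.03,0,0,0,0,0],
  [0,-0.03,0,0,0,0,0],
  [0,-0.015,0,0,0,0,0],
  [0,0,0,0,0,0,0],
  [0,0,0,0,0,0,0],
])

```text
time: 15.32
tool_pos: [0.5519, 0.1466, 0.0949]
ee_rot: [0.284, -3.128, -0.018]
force: [-2.5, 13.7, 6.6]
finger_gap: 0.0136
finger_force: 50.0
```

```bash
python3 -c "
from h import *;st()"
```

```text
t 15.32 pos [0.5519 0.1466 0.0949] yaw_y 100.39 z [-0.001  0.011 -1.   ] q6 -1.66 F [-2.5 13.7  6.6] F_y 13.94 gap 0.013639032603404658 ff 49.988338351249695 yb -0.0294
```

>>> carry_out([
  [0,0.15,0,0,0,0,0],
  [0,0.15,0,0,0,0,0],
  [0,0.4,0,0,0,0,0],
  [0,-0.4,0,0,0,0,0],
  [0,0.4,0,0,0,0,0],
  [0,-0.4,0,0,0,0,0],
  [0,0.4,0,0,0,0,0],
  [0,-0.4,0,0,0,0,0],
  [0,0.4,0,0,0,0,0],
  [0,-0.4,0,0,0,0,0],
  [0,0.4,0,0,0,0,0],
  [0,-0.4,0,0,0,0,0],
  [0,0.4,0,0,0,0,0],
  [0,-0.4,0,0,0,0,0],
  [0,0.2,0,0,0,0,0],
  [0,0,0,0,0,0,0],
  [0,0,0,0,0,0,0],
])

```text
time: 17.45
tool_pos: [0.5479, 0.1704, 0.0948]
ee_rot: [-0.284, 3.128, 0.002]
force: [0.3, -0.4, 4.5]
finger_gap: 0.0135
finger_force: 50.0
```

```bash
python3 -c "
from h import *;st()
from workcell import cams;import cv2
c=cams.camera('wrist')['color'];s=cams.camera('top')['color']
a=cv2.resize(c[110:290,170:480],None,fx=2.5,fy=1.66);b=cv2.resize(s[180:300,140:310],None,fx=2.5,fy=2.5)
o=np.zeros((600,775,3),np.uint8);o[:a.shape[0],:a.shape[1]]=a;o[a.shape[0]:a.shape[0]+300,:b.shape[1]]=b
cv2.imwrite('pics/w3.png',o)"
```

```text
t 17.45 pos [0.5479 0.1704 0.0948] yaw_y 100.38 z [ 0.001  0.001 -1.   ] q6 -1.6 F [ 0.3 -0.4  4.5] F_y -0.47 gap 0.013521622652194244 ff 49.993858337402344 yb -0.0054
```

View pics/w3.png

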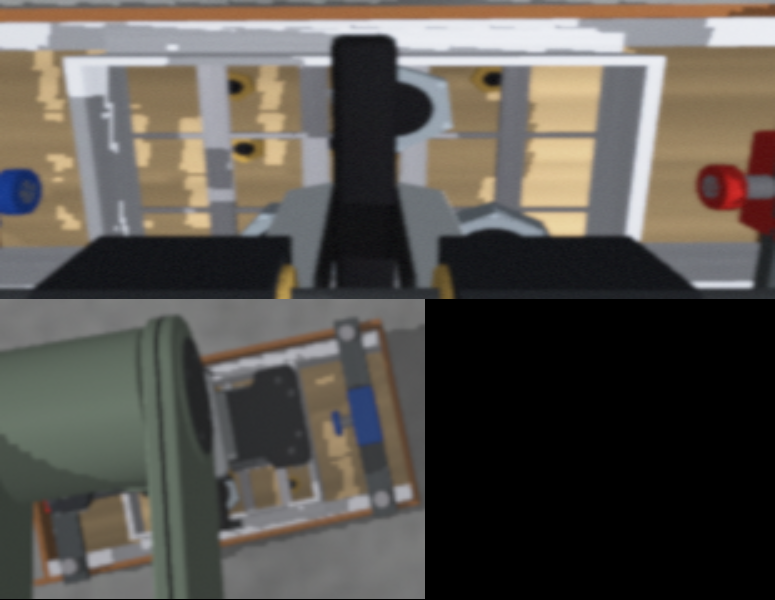

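Three small nuts show lying below the ribs, and the other two are hidden behind the bar and fingers. I'll shake again, then look from the scene camera too.

>>> carry_out([
  [0,-0.2,0,0,0,0,0],
  [0,0.43,0,0,0,0,0],
  [0,-0.43,0,0,0,0,0],
  [0,0.43,0,0,0,0,0],
  [0,-0.43,0,0,0,0,0],
  [0,0.43,0,0,0,0,0],
  [0,-0.43,0,0,0,0,0],
  [0,0.43,0,0,0,0,0],
  [0,-0.43,0,0,0,0,0],
  [0,0.43,0,0,0,0,0],
  [0,-0.43,0,0,0,0,0],
  [0,0.43,0,0,0,0,0],
  [0,-0.43,0,0,0,0,0],
  [0,0.43,0,0,0,0,0],
  [0,-0.43,0,0,0,0,0],
  [0,0.43,0,0,0,0,0],
  [0,0,0,0,0,0,0],
  [0,0,0,0,0,0,0],
])

```text
time: 19.8
tool_pos: [0.545, 0.1855, 0.0947]
ee_rot: [-0.285, 3.128, 0.006]
force: [-0.3, 3.2, 3.9]
finger_gap: 0.0134
finger_force: 50.0
```

```bash
python3 -c "
from h import *;st()
from workcell import cams;import cv2
c=cams.camera('wrist')['color'];s=cams.camera('scene')['color']
a=cv2.resize(c[110:290,170:480],None,fx=2.5,fy=1.3);b=cv2.resize(s[190:300,320:510],None,fx=3.3,fy=3.3)
o=np.zeros((600,775,3),np.uint8);o[:a.shape[0],:a.shape[1]]=a;o[a.shape[0]:a.shape[0]+b.shape[0],:b.shape[1]]=b
cv2.imwrite('pics/w4.png',o)"
```

```text
t 19.8 pos [0.545  0.1855 0.0947] yaw_y 100.4 z [ 0.     0.004 -1.   ] q6 -1.58 F [-0.3  3.2  3.9] F_y 3.15 gap 0.013449271972969338 ff 49.9979567527771 yb 0.01
```

View pics/w4.png

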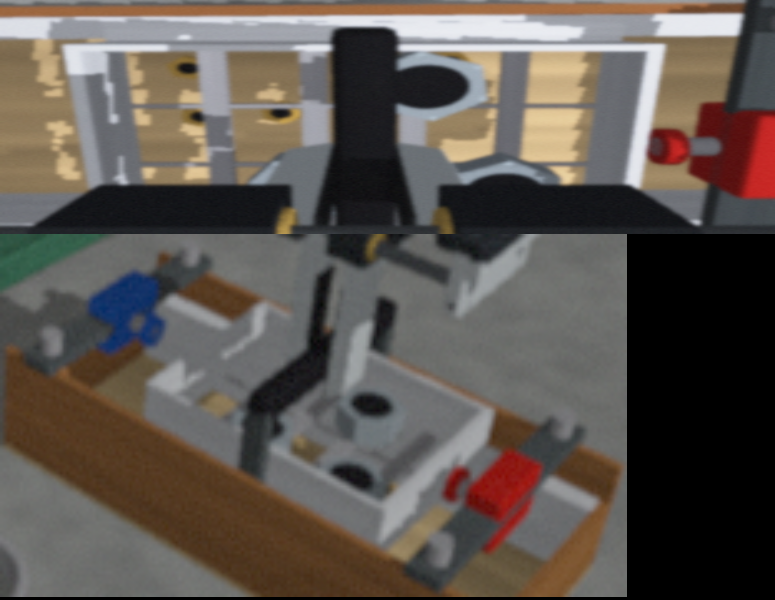

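>>> carry_out([
  [0,-0.43,0,0,0,0,0],
  [0,0.43,0,0,0,0,0],
  [0,-0.43,0,0,0,0,0],
  [0,0.43,0,0,0,0,0],
  [0,-0.43,0,0,0,0,0],
  [0,0.43,0,0,0,0,0],
  [0,-0.43,0,0,0,0,0],
  [0,0.43,0,0,0,0,0],
  [0,-0.43,0,0,0,0,0],
  [0,0,0,0,0,0,0],
  [0,-0.06,0,0,0,0,0],
  [0,0,0,0,0,0,0],
])

```text
time: 21.4
tool_pos: [0.5504, 0.1557, 0.0947]
ee_rot: [-0.284, 3.128, 0.005]
force: [-0.9, 2.2, 5.8]
finger_gap: 0.0136
finger_force: 50.0
```

```bash
python3 -c "
from h import *;st()
from workcell import cams;import cv2
c=cams.camera('wrist')['color'];s=cams.camera('scene')['color'];t=cams.camera('top')['color']
a=cv2.resize(c[110:290,170:480],None,fx=2.5,fy=1.4);b=cv2.resize(s[200:290,340:490],None,fx=2.9,fy=3.3);d=cv2.resize(t[180:300,140:310],None,fx=2,fy=2)
o=np.zeros((600,800,3),np.uint8);o[:a.shape[0],:a.shape[1]]=a;o[a.shape[0]:a.shape[0]+b.shape[0],:b.shape[1]]=b;o[252:492,440:780]=d
cv2.imwrite('pics/w5.png',o)"
```

```text
t 21.4 pos [0.5504 0.1557 0.0947] yaw_y 100.38 z [-0.     0.003 -1.   ] q6 -1.63 F [-0.9  2.2  5.8] F_y 2.33 gap 0.013630434194951557 ff 49.99156594276428 yb -0.0203
```

View pics/w5.png

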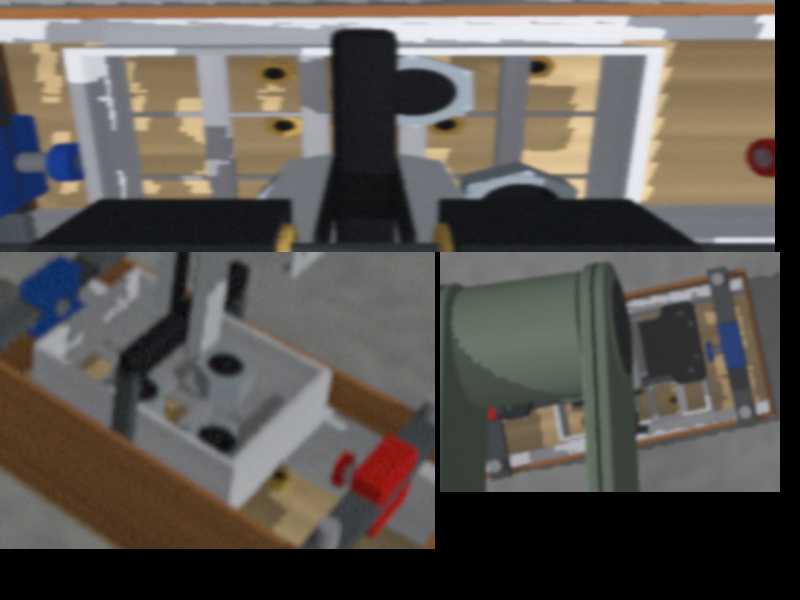

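All five small nuts are on the box floor. Four are seen here, at (275,73), (285,125), (445,125) and (540,67), and the fifth was at (280,113) in the previous view and is now behind the bar. The three large nuts are still in the sieve, so I'll centre and lift.

>>> carry_out([
  [0,0.09,0,0,0,0,0],
  [0,0.09,0,0,0,0,0],
  [0,0.09,0,0,0,0,0],
  [0,0,0,0,0,0,0],
  [0,0,-0.1,0,0,0,0],
  [0,0,-0.2,0,0,0,0],
  [0,0,-0.3,0,0,0,0],
  [0,0,-0.3,0,0,0,0],
  [0,0,-0.3,0,0,0,0],
  [0,0,-0.3,0,0,0,0],
  [0,0,-0.3,0,0,0,0],
  [0,0,-0.2,0,0,0,0],
  [0,0,0,0,0,0.034,0],
  [0,0,0,0,0,0,0],
])

```text
time: 23.3
tool_pos: [0.5475, 0.1701, 0.2146]
ee_rot: [0.201, -3.135, 0.0]
force: [0.5, -0.2, -5.7]
finger_gap: 0.0134
finger_force: 50.0
```

```bash
python3 -c "
from h import *;st()"
```

```text
t 23.3 pos [0.5475 0.1701 0.2146] yaw_y 97.34 z [-0. -0. -1.] q6 -1.55 F [ 0.5 -0.2 -5.7] F_y -0.23 gap 0.013381657825200444 ff 49.98717427253723 yb -0.0056
```

>>> carry_out([
  [0.04,-0.15,0,0,0,0,0],
  [0.08,-0.3,0,0,0,0,0],
  [0.134,-0.502,0,0,0,0,0],
  [0.134,-0.502,0,0,0,0,0],
  [0.134,-0.502,0,0,0,0,0],
  [0.134,-0.502,0,0,0,0,0],
  [0.134,-0.502,0,0,0,0,0],
  [0.134,-0.502,0,0,0,0,0],
  [0.134,-0.502,0,0,0,0,0],
  [0.134,-0.502,0,0,0,0,0],
  [0.134,-0.502,0,0,0,0,0],
  [0.134,-0.502,0,0,0,0,0],
  [0.08,-0.3,0,0,0,0,0],
  [0.04,-0.15,0,0,0,0,0],
  [0,0,0.3,0,0,0,0],
  [0,0,0.3,0,0,0,0],
  [0,0,0.3,0,0,0,0],
  [0,0,0.2,0,0,0,0],
  [0,0,0,0,0,0,0],
])

```text
time: 25.68
tool_pos: [0.4977, -0.1933, 0.1466]
ee_rot: [0.201, -3.132, -0.003]
force: [0.6, 0.0, -6.4]
finger_gap: 0.0135
finger_force: 50.0
```

```bash
python3 -c "
from h import *;st()
from workcell import cams;import cv2
c=cams.camera('wrist');s=cams.camera('scene')
np.savez('w6.npz',K=c['intrinsics'],E=c['extrinsics'])
a=cv2.resize(c['color'][60:270,120:520],None,fx=2,fy=1.4);b=cv2.resize(s['color'][130:230,240:400],None,fx=3,fy=3)
o=np.zeros((600,800,3),np.uint8);o[:a.shape[0],:a.shape[1]]=a;o[300:600,:b.shape[1]]=b
cv2.imwrite('pics/w6.png',o)"
```

```text
t 25.68 pos [ 0.4977 -0.1933  0.1466] yaw_y 97.34 z [-0.003  0.002 -1.   ] q6 -2.23 F [ 0.6  0.  -6.4] F_y -0.07 gap 0.013526871260556192 ff 49.98719573020935 yb -0.354
```

View pics/w6.png

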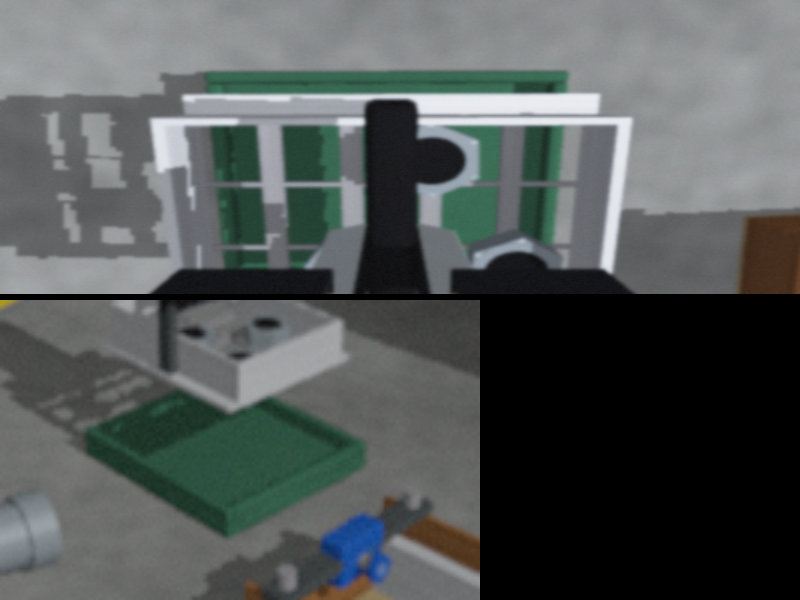

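The rack's far rim edge shows from (207,73) to (568,73) in the crop, parallel to the sieve. I'll use it to refine the rack position.

```bash
python3 -c "
from h import *
d=np.load('w6.npz');f=lambda x,y,z:ray((120+x/2,60+y/1.4),z,d['K'],d['E'])
a,b=f(207,73,.026),f(568,73,.026);v=b-a;L=np.linalg.norm(v);print(a.round(4),b.round(4),L,np.degrees(np.arctan2(v[1],v[0])))
y=v/L;x=np.array([y[1],-y[0],0])
for s in(1,-1):print(((a+b)/2+s*.08*x).round(4))
# sieve flange end corners, underside plate top? and bar far end
a,b=f(366,104,.1736+.0009),f(416,104,.1745);print('bar far end',((a+b)/2).round(4))
c=(a+b)/2-.064*x;print('sieve centre?',((a+b)/2+.064*x).round(4),c.round(4))
"
```

```text
[ 0.4295 -0.2924  0.026 ] [ 0.407  -0.1186  0.026 ] 0.1751982101461169 97.38518729921515
[ 0.4976 -0.1952  0.026 ]
[ 0.3389 -0.2158  0.026 ]
bar far end [ 0.4351 -0.2021  0.1745]
sieve centre? [ 0.4985 -0.1939  0.1745] [ 0.3716 -0.2104  0.1745]
```

>>> carry_out([
  [0,-0.025,0,0,0,0,0],
  [0,0,0.2,0,0,0,0],
  [0,0,0.25,0,0,0,0],
  [0,0,0.25,0,0,0,0],
  [0,0,0.2,0,0,0,0],
  [0,0,0.15,0,0,0,0],
  [0,0,0.1,0,0,0,0],
  [0,0,0.1,0,0,0,0],
  [0,0,0.08,0,0,0,0],
  [0,0,0.06,0,0,0,0],
  [0,0,0.04,0,0,0,0],
  [0,0,0,0,0,0,0],
  [0,0,0,0,0,0,0],
])

```text
time: 27.4
tool_pos: [0.4991, -0.1959, 0.0628]
ee_rot: [-0.2, 3.135, -0.0]
force: [0.0, 0.9, -6.8]
finger_gap: 0.0136
finger_force: 50.0
```

```bash
python3 -c "
from h import *;st()"
```

```text
t 27.4 pos [ 0.4991 -0.1959  0.0628] yaw_y 97.3 z [ 0. -0. -1.] q6 -2.23 F [ 0.   0.9 -6.8] F_y 0.92 gap 0.013566028170997363 ff 49.987422823905945 yb -0.3568
```

>>> carry_out([
  [0,0,0.04,0,0,0,0],
  [0,0,0.04,0,0,0,0],
  [0,0,0.02,0,0,0,0],
  [0,0,0,0,0,0,0],
])

```text
time: 27.9
tool_pos: [0.499, -0.1957, 0.0567]
ee_rot: [0.2, -3.135, -0.0]
force: [-1.3, 0.3, -5.3]
finger_gap: 0.0135
finger_force: 50.0
```

>>> carry_out([
  [0,0,0.012,0,0,0,0],
  [0,0,0,0,0,0,0],
])

```text
time: 28.15
tool_pos: [0.499, -0.1958, 0.0567]
ee_rot: [0.2, -3.135, 0.0]
force: [-3.1, 1.6, 3.3]
finger_gap: 0.0135
finger_force: 50.0
```

Seated at the expected height with the weight on the bed. I'll release and retreat.

>>> carry_out([
  [0,0,0,0,0,0,0.15],
  [0,0,0,0,0,0,0.3],
  [0,0,0,0,0,0,0.4],
  [0,0,0,0,0,0,0.4],
  [0,0,0,0,0,0,0.4],
  [0,0,0,0,0,0,0.4],
  [0,0,-0.1,0,0,0,0.4],
  [0,0,-0.3,0,0,0,0.4],
  [0,0,-0.5,0,0,0,0.4],
  [0,0,-0.5,0,0,0,0.4],
  [0,0,-0.5,0,0,0,0.4],
  [0,0,-0.4,0,0,0,0.4],
  [0,0,0,0,0,0,0.4],
  [0,0,0,0,0,0,0.4],
  [0,0,0,0,0,0,0.4],
])

```text
time: 30.02
tool_pos: [0.4981, -0.1952, 0.1925]
ee_rot: [0.2, -3.133, -0.002]
force: [-0.3, -0.8, -0.2]
finger_gap: 0.0376
finger_force: 0.0
```

```bash
python3 -c "
from h import *;st()
from workcell import cams;import cv2
c=cams.camera('wrist')['color'];s=cams.camera('scene')['color']
a=cv2.resize(c[60:270,120:520],None,fx=2,fy=1.4);b=cv2.resize(s[130:290,240:510],None,fx=2.9,fy=1.9)
o=np.zeros((600,800,3),np.uint8);o[:a.shape[0],:a.shape[1]]=a;o[296:296+b.shape[0],:b.shape[1]]=b
cv2.imwrite('pics/w7.png',o)"
```

```text
t 30.02 pos [ 0.4981 -0.1952  0.1925] yaw_y 97.3 z [-0.002  0.001 -1.   ] q6 -2.23 F [-0.3 -0.8 -0.2] F_y -0.71 gap 0.03764791468155857 ff 0.0 yb -0.356
```

```bash
python3 -c "
from workcell import workorder;print(workorder.sign_off())"
```

```text
the job is handed in; nothing more can be done
None
```

The job is handed in with no verdict shown: by force readings all four knocks went in about 3–4 mm, all five small nuts were seen on the box floor, and the sieve, its three large nuts last seen in it above the rack, was released at bed height in the green rack; I took no picture after letting go.

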